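# A level scoop of grinding rods

## Task

Push the scoop that stands in the steel trough under the stack of white grinding rods and lift it out heaped. Then draw it sideways beneath the strike-off bar on the trough's edge, so that the bar holds back the two upper rods, which drop into the trough, and the level layer of three stays in the scoop. Set the level scoop upright in the middle of the balance's round pan and let go.

Things in the scene. Friction and masses are not known exactly. Their poses are not given: they have to be found in the camera images.
- scoop_grip (a point): grip point of the aluminium scoop, on its upright black handle (14 mm thick along x, 26 mm along y; top 18 mm above), 112 mm above the scoop's underside. x to its lip, z up. Ahead in x: back wall face 16 mm, middle of bed 50 mm, low ridge 82 mm, lip tip 95 mm; base starts 10 mm behind. Bed 40 mm wide, open at the sides: rods stick out. 220 g. Starts in the trough's groove, lip towards the rods.
- trough: fixed open steel trough, 240 x 96 mm; walls 50 mm high, 4 mm thick; floor 5 mm. Origin: underside, below the middle of the rod stack; x lengthwise away from the scoop. Inside x -172 to 60, y -44 to 44 mm. Ledges 14 mm above the underside, between small stops, carry the rods; the scoop (5 mm high in front) slides freely below them in the 48 mm groove. Fully under: its bed's middle at x = -6 to 0 mm.
- bar: fixed strike-off bar beside the trough's +y wall, along the trough, x -30 to 82 mm, 10 mm wide, 24 mm high. Origin: middle of its underside, in the trough's frame (0, 59, 95) mm; post at x = 72. Moving in +y with its underside 65 mm (60 to 69) above the trough's and its bed's middle at x = -10 to 0, the scoop passes under with its lower rods; the bar stops the upper ones, all off by y = 115.
- pan (a point): centre of the top of the balance's round steel pan, 156 mm across, 65 mm above the bench; fixed, on a white housing 190 x 180 mm. z up. (The like-sized grey device with a square white plate is a stirrer, not the balance.)
- rod0: one of five like white porcelain grinding rods, 20 mm thick, 80 mm long with round ends, about 55 g. Origin at its centre; y along the rod. At the start they lie across the ledges in the far part of the trough, this one in the lower layer, nearest the scoop.
- rod1: one of five like white porcelain grinding rods, 20 mm thick, 80 mm long with round ends, about 55 g. Origin at its centre; y along the rod. At the start they lie across the ledges in the far part of the trough, this one in the middle of the lower layer.
- rod2: one of five like white porcelain grinding rods, 20 mm thick, 80 mm long with round ends, about 55 g. Origin at its centre; y along the rod. At the start they lie across the ledges in the far part of the trough, this one in the lower layer, farthest from the scoop.
- rod3: one of five like white porcelain grinding rods, 20 mm thick, 80 mm long with round ends, about 55 g. Origin at its centre; y along the rod. At the start they lie across the ledges in the far part of the trough, this one on top, nearer the scoop.
- rod4: one of five like white porcelain grinding rods, 20 mm thick, 80 mm long with round ends, about 55 g. Origin at its centre; y along the rod. At the start they lie across the ledges in the far part of the trough, this one on top, farther from the scoop.
There are look-alikes about, which are no part of the job. Leave any blue or purple look-alike of the part that bears scoop_grip alone.

How it is judged (in metres and radians):
On the way, in this order (a step that is already met when the one before it is completed fails the run):
1. the scoop is raised clear of the trough's walls, heaped: the three lower rods in its bed and at least one of the upper two lying on them (z of scoop_grip in the frame of trough above 0.163 m and ((horizontal distance between rod3 and scoop_grip below 0.095 m and z of rod3 in the frame of scoop_grip between -0.09 and -0.067 m) or (horizontal distance between rod4 and scoop_grip below 0.095 m and z of rod4 in the frame of scoop_grip between -0.09 and -0.067 m)) and horizontal distance between each of rod0, rod1, rod2 and scoop_grip below 0.095 m and z of rod0 in the frame of scoop_grip between -0.108 and -0.091 m and z of rod1 in the frame of scoop_grip between -0.108 and -0.091 m and z of rod2 in the frame of scoop_grip between -0.108 and -0.091 m), for 0.2 s.
2. with the scoop still raised, the strike-off bar bears on an upper rod (z of scoop_grip in the frame of trough above 0.163 m and (contact force between bar and rod3 above 0.03 N or contact force between bar and rod4 above 0.03 N)).
3. the scoop, still raised and not yet over the pan, is level: the three lower rods in its bed, the upper two back in the trough (z of scoop_grip in the frame of trough above 0.163 m and horizontal distance between scoop_grip and pan above 0.1 m and horizontal distance between each of rod0, rod1, rod2 and scoop_grip below 0.095 m and z of rod0 in the frame of scoop_grip between -0.108 and -0.091 m and z of rod1 in the frame of scoop_grip between -0.108 and -0.091 m and z of rod2 in the frame of scoop_grip between -0.108 and -0.091 m and x of rod3 in the frame of trough between -0.172 and 0.06 m and y of rod3 in the frame of trough between -0.044 and 0.044 m and z of each of rod3, rod4 in the frame of trough below 0.06 m and x of rod4 in the frame of trough between -0.172 and 0.06 m and y of rod4 in the frame of trough between -0.044 and 0.044 m), for 0.1 s.
At the end, for the whole second after the job is handed in: The scoop stands upright (within 6 degrees) on the balance pan, the middle of its base within 35 mm of the pan's centre along and across the scoop, with the three lower rods in one level layer in its bed; the two upper rods lie in the trough (x of pan in the frame of scoop_grip between 0.008 and 0.078 m and y of pan in the frame of scoop_grip between -0.035 and 0.035 m and z of pan in the frame of scoop_grip between -0.118 and -0.106 m and angle between scoop_grip's own z axis and vertical below 0.1 rad and horizontal distance between each of rod0, rod1, rod2 and scoop_grip below 0.095 m and z of rod0 in the frame of scoop_grip between -0.108 and -0.091 m and z of rod1 in the frame of scoop_grip between -0.108 and -0.091 m and z of rod2 in the frame of scoop_grip between -0.108 and -0.091 m and x of rod3 in the frame of trough between -0.172 and 0.06 m and y of rod3 in the frame of trough between -0.044 and 0.044 m and z of each of rod3, rod4 in the frame of trough below 0.06 m and x of rod4 in the frame of trough between -0.172 and 0.06 m and y of rod4 in the frame of trough between -0.044 and 0.044 m); the robot touches nothing.
It also fails if it takes over 64 s, if anything falls off the work surface, if the arm or the gripper's body presses on something with over 40 N, if the wrist force passes 120 N, or if a joint passes its speed limit or range.

## Robot

A 6-joint arm with a two-finger parallel gripper is mounted at the origin on the work surface. World frame = base frame: x ahead of the robot, y to its left, z up, the work surface at z = 0. Lengths are in mm, angles in rad, forces in N, time in s.
With the tool pointing down it reaches from about 300 to 775 mm from the base axis. Payload 14.6 kg.
Tool frame: the origin (TCP) lies at the very end of the fingers, on their centre line; the grasp point (between the pads) lies 19 mm behind it; z points along the fingers, y is the line along which they close (so a half turn about z gives the same grasp; the last joint's range is limited). The gripper opens to 94 mm and grips with 3 to 60 N. Pads are 16 mm wide; open, the fingers measure 119 mm over their backs; the gripper's body (75 mm by 177 mm) begins 78 mm behind the grasp point.
Start: joints at [1.235, 0.3, 1.521, -0, 1.321, -0.067], TCP at [146.064, 530.24, 177.146] pointing down, gripper open.
Joint ranges: [-3.03, 3.03], [-0.79, 2.21], [0.23, 2.52], [-1.04, 4.18], [0, 3.07], [-2.55, 2.55]. Speed limits (rad/s): [2.22, 2.22, 2.57, 3.14, 3.14, 3.14].

## Interface

Orientations are given as [roll, pitch, yaw] about the fixed x, y, z axes, in that order (R = Rz(yaw) Ry(pitch) Rx(roll)).
In Python, from cell import manip, camera, get_calibration gives the robot as it stands. The module is installed in compiled form; this text tells all that it offers.
- The arm moves only by the tool jog_arm, never from a script. Its argument "plan" is one flat list of numbers, 6 for each row, row after row: the shift along the world's x, y, z in m, then the turn, a rotation vector about the world's x, y, z in degrees. A call has 1 to 20 rows; each row is the pose to reach, as a shift and turn from the pose commanded when the call began; what a row does not reach only later rows make up. A row lasts 1/10 s, in which the tool goes at most 50 mm and 8.59 degrees, less where a joint would pass 70% of its speed; a pose out of reach is approached as far as the arm can. A call with a gripper value outside its range is refused whole. "claw" is the finger opening in m, from 0 to 0.094, set as the call begins (left out, the last holds). The fingers move at their own pace and stop on an object; "force" is the grip in N (left out, the last holds). Time passes only in rows, so rows that repeat a pose let the fingers close. It gives the time, the measured TCP pose, the force, the opening and the grip force at its end, in the units of the state.
- manip.read_state(): the state, without advancing time (a new reading comes with each control period).
- camera(name): name is "scene" or "top"; returns (picture, depth): 480x640x3 uint8, red, green, blue; 480x640 float32, mm along the optical axis (not along the pixel's ray), 0 where there is no reading.
- get_calibration(name): a dict with "fx", "fy", "cx", "cy" (pixels), "origin" and "attitude" of the camera in the world. Camera axes: x right, y down, z forward; pixel columns grow to the right and rows downward; lengths in mm; the calibration is good to about 2 mm. A picture is of the moment at which its call begins. get_calibration takes no time and is no camera call.
- manip.sign_off(): hands the job in; it is judged then, once.
The state is a dict: "clock": time; "joints": joint angles; "qd": joint speeds; "effort": joint torques, N m; "eef_pos": TCP position; "eef_rot": TCP orientation; "wrist_force": force on the tool from outside, world axes, zero at the start; "moment": the same for the moment, N m; "finger_gap": finger opening in mm; "finger_force": force on a finger pad.
Only numpy, scipy, OpenCV 4.12 (cv2) and the standard library are available. Lean on these libraries where they do the work, as an engineer would, in place of code of your own. Each camera call takes 0.05 s, during which the arm holds its last target. There are 200 camera calls.

## Working session

There is one attempt and no reset: what is moved stays moved. The work goes in short steps, Python scripts to look and compute and a tool call to move; the robot and the scene stay as the last step left them, time stands still between calls to the robot, and variables do not carry over. Pictures are saved under pics/ and viewed, at most 10 in all, crops included, and the job is handed in when it is done.

Besides the shell and the picture viewer there is one more tool, called after "Call:" by a JSON object that holds its "method" and its "body". jog_arm: Moves the arm, as the interface text tells. Its arguments: {"type":"object","properties":{"plan":{"type":"array"},"claw":{"type":"number"},"force":{"type":"number"}},"required":["plan"]}

```bash
mkdir -p pics; python3 - <<'E'
from cell import manip,camera,get_calibration
import cv2,numpy as np
for n in("scene","top"):
    p,d=camera(n); cv2.imwrite(f"pics/{n}0.png",p[:,:,::-1]); np.save(f"{n}_d.npy",d); np.save(f"{n}_p.npy",p)
    print(n,get_calibration(n))
print(manip.read_state())
E
```

```text
scene {'fx': 566.6870358900304, 'fy': 566.6870358900304, 'cx': 331.84141877410025, 'cy': 241.85063040886664, 'origin': array([1147.83856427,  -19.26927285,  571.8124585 ]), 'attitude': array([-2.18998238,  0.01996541,  1.48607192])}
top {'fx': 510.4082086325257, 'fy': 510.4082086325257, 'cx': 322.9669213672258, 'cy': 242.24539117975274, 'origin': array([390.61028512,  14.54968423, 846.91185682]), 'attitude': array([-2.99022442,  0.0195664 , -1.55488899])}
{'clock': 0.1, 'joints': array([ 1.23536010e+00,  3.00388161e-01,  1.52150532e+00, -7.46422405e-07,
        1.32068901e+00, -6.66182573e-02]), 'qd': array([ 0.00075928, -0.00242231,  0.00016929, -0.0001306 ,  0.00109402,
        0.00033951]), 'effort': array([ 4.95233071e-04, -5.32652521e+01, -3.53282189e+01,  7.09455041e-02,
        2.33963592e-02, -9.99479539e-05]), 'eef_pos': array([146.004225  , 530.00224125, 176.66388541]), 'eef_rot': array([-3.14060497e+00, -6.51705954e-05,  2.87277484e+00]), 'wrist_force': array([ 0.21906052, -1.4647821 , -0.59364111]), 'moment': array([-0.02914551,  0.03163137,  0.00287785]), 'finger_force': 0.0, 'finger_gap': 93.91937119751533}
```

View pics/top0.png

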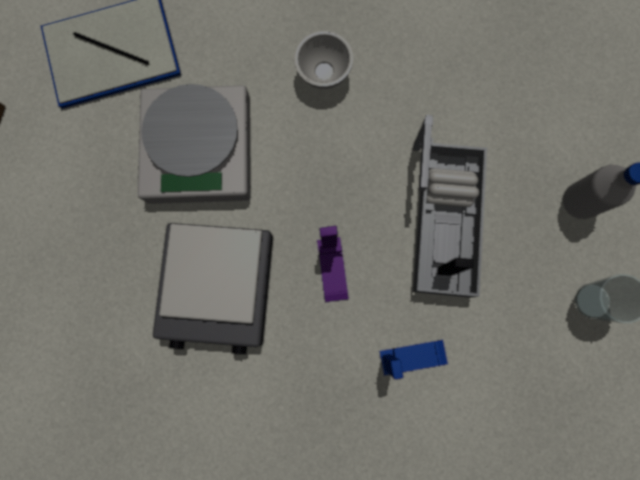

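View pics/scene0.png

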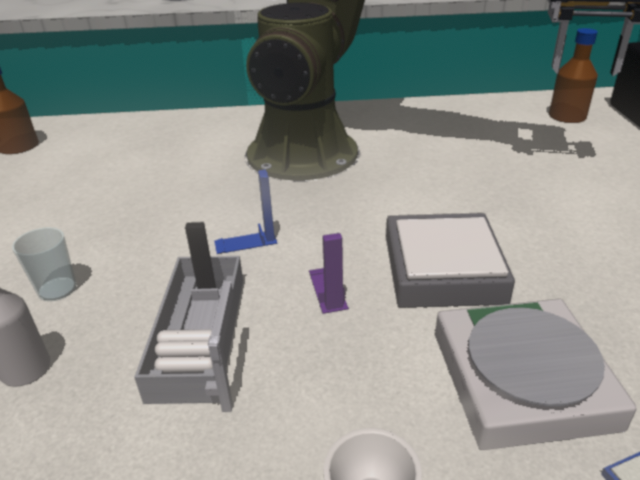

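The top view shows the black-handled scoop in the trough at about (457,267) and the rods at (453,185). The bar runs along the trough's left side (427,150) and the round pan is at (190,130). Other candidates are the blue scoop (413,358) and the purple one (333,265), both look-alikes. The square plate at (210,273) is the stirrer. I'll measure next.

```bash
cat > h.py <<'E'
import numpy as np,cv2
from cell import manip,camera,get_calibration
from scipy.spatial.transform import Rotation as Ro
def pts(n,d):
    c=get_calibration(n);v,u=np.mgrid[:480,:640]
    P=np.stack([(u-c['cx'])/c['fx']*d,(v-c['cy'])/c['fy']*d,d],-1)
    return P@Ro.from_euler('xyz',c['attitude']).as_matrix().T+c['origin']
E
python3 - <<'E'
from h import *
for n in("top","scene"):
    d=np.load(n+"_d.npy");p=np.load(n+"_p.npy").astype(int);W=pts(n,d);X,Y,Z=W[...,0],W[...,1],W[...,2];ok=d>0
    print(n,"bench z",np.median(Z[ok&(abs(Z)<15)]))
    reg=ok&(X>230)&(X<560)&(Y<-120)&(Y>-290)
    def st(name,m):
        q=W[m]; print(name,len(q),q.min(0).round(1),q.max(0).round(1),np.median(q,0).round(1))
        if len(q)>8:
            r=cv2.minAreaRect(q[:,:2].astype(np.float32));print("   rect",np.round(r[0],1),np.round(r[1],1),round(r[2],2))
    m=reg&(abs(Z-50)<4);st("rim",m)
    m=(reg&(Z>108)&(Z<126)&(p.sum(2)>150));st("bar",m)
    m=reg&(p.sum(2)<130)&(Z>80);st("handle",m); m=m&(Z>np.percentile(Z[m],99)-8 if m.sum() else m);st("handletop",m)
    m=reg&(p.min(2)>(165 if n=="scene" else 110))&(Z>20)&(Z<62);st("rods",m)
    m=ok&(abs(Z-65)<3.5)&(Y>80)&(X>350);st("pan",m)
    if m.sum(): print("  circ",cv2.minEnclosingCircle(W[m][:,:2].astype(np.float32)))
    cv2.imwrite(f"pics/{n}_c.png",cv2.resize(np.load(n+"_p.npy")[120:310,400:500,::-1] if n=="top" else np.load(n+"_p.npy")[210:420,120:260,::-1],None,fx=3 if n=="top" else 2.8,fy=3 if n=="top" else 2.8))
a,b=[cv2.imread(f"pics/{n}_c.png") for n in("top","scene")]
h=max(a.shape[0],b.shape[0]);f=lambda i:cv2.copyMakeBorder(i,0,h-i.shape[0],0,0,0)
cv2.imwrite("pics/crop.png",np.clip(cv2.hconcat([f(a),f(b)])*1.4,0,255))
E
```

```text
top bench z -0.03456160735743197
rim 568 [ 430.9 -219.3   46. ] [ 559.9 -120.    54. ] [ 484.  -195.5   49.9]
   rect [ 498.6 -167.4] [ 96.5 129.4] 85.89
bar 6 [ 464.9 -176.3  108.7] [ 479.5 -153.5  125.6] [ 465.1 -175.   118. ]
handle 300 [ 465.1 -178.6   80. ] [ 479.4 -152.5  137.8] [ 470.7 -161.8  133.6]
   rect [ 472.3 -165.5] [25.8 13.6] 86.21
handletop 187 [ 465.3 -178.6  129.9] [ 479.4 -152.5  137.8] [ 472.1 -165.9  134.8]
   rect [ 472.4 -165.5] [25.8 13.4] 86.0
rods 35 [ 488.7 -218.5   25.8] [ 559.3 -123.7   53.6] [ 536.5 -125.9   50.1]
   rect [ 518.2 -166.3] [94.1 63.5] 77.51
pan 13655 [385.4 130.3  61.5] [769.1 330.1  68.5] [534.8 230.   63.7]
   rect [573.3 224.8] [397.7 170.1] 9.48
  circ ((574.0748901367188, 212.8103790283203), 201.66647338867188)
scene bench z 1.1382935873273823
rim 479 [ 430.  -218.5   46. ] [ 559.8 -120.1   54. ] [ 477.4 -205.5   50.1]
   rect [ 497.4 -167.4] [ 93.6 131.9] 85.65
bar 212 [ 465.9 -178.3  108. ] [ 481.6 -151.6  125.9] [ 478.2 -162.9  117.1]
   rect [ 477.3 -162.8] [14.5 28. ] 18.94Traceback (most recent call last):
  File "<stdin>", line 12, in <module>
  File "<stdin>", line 7, in st
    return umr_minimum(a, axis, None, out, keepdims, initial, where)
ValueError: zero-size array to reduction operation minimum which has no identity
```

```bash
python3 - <<'E'
from h import *
C={}
for n in("top","scene"):
    d=np.load(n+"_d.npy");p=np.load(n+"_p.npy").astype(int);W=pts(n,d);X,Y,Z=W[...,0],W[...,1],W[...,2];ok=d>0
    reg=ok&(X>400)&(X<720)&(Y<-90)&(Y>-260)
    def st(name,m):
        q=W[m]
        if len(q)<8: print(name,len(q));return
        print(name,len(q),q.min(0).round(1),q.max(0).round(1),np.median(q,0).round(1))
        r=cv2.minAreaRect(q[:,:2].astype(np.float32));print("   rect",np.round(r[0],1),np.round(r[1],1),round(r[2],2))
    print(n)
    st("rim",reg&(abs(Z-50)<3))
    st("rimNear",reg&(abs(Z-50)<3)&(X<640))
    st("bar",reg&(Z>112)&(Z<126)&(X>500))
    st("handle",reg&(Z>(122))&(X<500))
    st("rods",reg&(p.min(2)>(165 if n=="scene" else 110))&(Z>20)&(Z<60)&(X>540)&(Y<-125))
    m=(ok&(abs(Z-65)<3.5)&(Y>80)&(X>480)).astype(np.uint8)
    m=cv2.morphologyEx(m,cv2.MORPH_OPEN,np.ones((5,5)));k,l,s,c=cv2.connectedComponentsWithStats(m)
    i=1+s[1:,4].argmax();m=l==i;st("pan",m);print("  circ",cv2.minEnclosingCircle(W[m][:,:2].astype(np.float32)))
    c=np.load(n+"_p.npy")[120:310,390:490,::-1] if n=="top" else np.load(n+"_p.npy")[210:420,130:250,::-1]
    C[n]=cv2.resize(c,(int(c.shape[1]*580/c.shape[0]),580),interpolation=cv2.INTER_CUBIC)
cv2.imwrite("pics/crop.png",np.clip(cv2.hconcat([C["top"],C["scene"]])*1.5,0,255).astype(np.uint8))
E
```

```text
top
rim 1881 [ 430.9 -228.7   47. ] [ 690.9 -114.6   53. ] [ 598.3 -179.1   49.9]
   rect [ 560.8 -163.9] [113.6 252.3] 85.57
rimNear 1660 [ 430.9 -226.8   47. ] [ 639.7 -114.6   53. ] [ 594.4 -176.6   49.9]
   rect [ 539.  -170.4] [ 96.9 209.9] 85.31
bar 555 [ 584.3 -129.2  112.1] [ 696.2 -110.   122.9] [ 639.8 -118.8  118.8]
   rect [ 640.5 -118.8] [ 12.3 112.5] 84.76
handle 217 [ 464.9 -178.6  122.1] [ 479.6 -152.5  137.8] [ 472.1 -164.4  134.7]
   rect [ 472.6 -165.5] [25.7 14.1] 86.55
rods 851 [ 540.1 -228.7   21.9] [ 688.6 -125.6   54.2] [ 620.3 -174.7   49.5]
   rect [ 609.6 -178.5] [ 93.8 149.4] 83.93
pan 6636 [613.4 174.7  61.5] [768.7 329.3  68.5] [690.  250.7  64.6]
   rect [691.2 251.5] [154.1 154.2] 47.95
  circ ((691.669189453125, 251.2504425048828), 78.46949768066406)
scene
rim 2181 [ 430.  -228.1   47. ] [ 692.9 -112.8   53. ] [ 609.  -183.    50.5]
   rect [ 560.6 -163.3] [113.6 257.4] 85.8
rimNear 1683 [ 430.  -224.9   47. ] [ 639.3 -112.8   53. ] [ 602.3 -183.5   50.5]
   rect [ 537.4 -169.3] [ 96.9 212.2] 85.24
bar 714 [ 582.7 -128.6  112. ] [ 697.4 -108.7  122. ] [ 650.3 -117.7  119.6]
   rect [ 640.3 -118.1] [ 12.6 114.6] 84.99
handle 254 [ 465.1 -178.3  122. ] [ 481.6 -151.4  137.7] [ 477.5 -164.2  132.6]
   rect [ 473.2 -164.9] [26.8 16.4] 88.85
rods 1731 [ 542.1 -227.3   25.6] [ 667.3 -141.6   54.3] [ 624.5 -176.6   48.2]
   rect [ 607.4 -182. ] [ 83.2 125.7] 86.14
pan 10042 [613.7 175.4  61.5] [769.6 331.   68.5] [700.  251.6  65.9]
   rect [691.8 252.9] [155.  155.7] 84.38
  circ ((691.0430297851562, 252.83734130859375), 79.07697296142578)
```

View pics/crop.png

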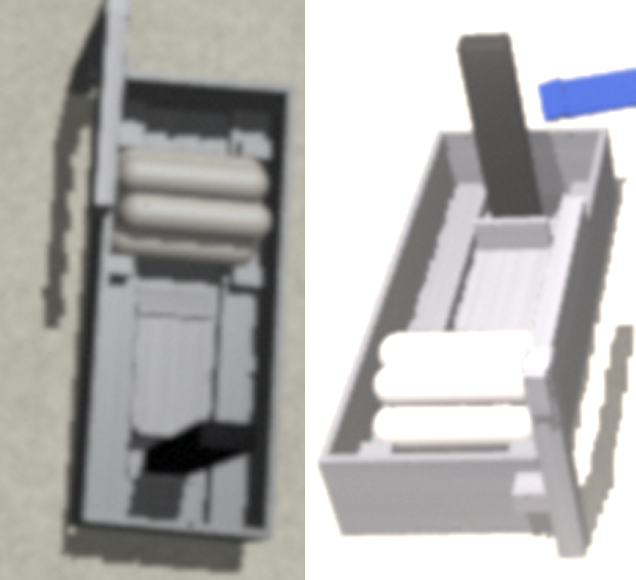

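The crop confirms it: aluminium scoop, black handle, in the groove with its lip towards the rods. The measured points are as follows.

| Item | Measured position |
|---|---|
| Trough origin | (609.5, -175.1), yaw about -4.8° |
| Grip point | (472.5, -165.4, 117); handle top at 135, as expected |
| Pan centre | (691.4, 252, 65) |

The trough corners agree with this. I'll close the fingers along the trough's x.

Call:
{"method": "jog_arm", "body": {"plan": [0.0065, -0.014, 0.005, 0, 0, -1.6, 0.0195, -0.042, 0.015, 0, 0, -4.8, 0.039, -0.083, 0.025, 0, 0, -9.5, 0.059, -0.125, 0.03, 0, 0, -14.3, 0.078, -0.167, 0.03, 0, 0, -19, 0.098, -0.209, 0.03, 0, 0, -23.8, 0.1175, -0.25, 0.03, 0, 0, -28.6, 0.137, -0.292, 0.03, 0, 0, -33.3, 0.157, -0.334, 0.03, 0, 0, -38.1, 0.176, -0.376, 0.03, 0, 0, -42.9, 0.196, -0.417, 0.03, 0, 0, -47.6, 0.2155, -0.459, 0.03, 0, 0, -52.4, 0.235, -0.501, 0.03, 0, 0, -57.2, 0.255, -0.543, 0.03, 0, 0, -61.9, 0.274, -0.584, 0.03, 0, 0, -66.7, 0.294, -0.626, 0.03, 0, 0, -71.5, 0.31, -0.661, 0.03, 0, 0, -75.4, 0.32, -0.682, 0.03, 0, 0, -77.8, 0.3265, -0.6957, 0.03, 0, 0, -79.4, 0.3265, -0.6957, 0.03, 0, 0, -79.4], "claw": 0.094}}

```text
clock: 2.1
eef_pos: [472.3, -166.5, 207.0]
eef_rot: [-3.141, -0.0, 1.485]
wrist_force: [0.4, 1.2, -0.1]
finger_gap: 94.1
finger_force: 0.0
```

Call:
{"method": "jog_arm", "body": {"plan": [0, 0.0005, -0.01, 0, 0, 0, 0, 0.0005, -0.03, 0, 0, 0, 0, 0.0005, -0.05, 0, 0, 0, 0, 0.0005, -0.07, 0, 0, 0, 0, 0.0005, -0.09, 0, 0, 0, 0, 0.0005, -0.103, 0, 0, 0, 0, 0.0005, -0.109, 0, 0, 0, 0, 0.0005, -0.109, 0, 0, 0]}}

```text
clock: 2.9
eef_pos: [472.3, -164.4, 97.8]
eef_rot: [-3.141, -0.0, 1.488]
wrist_force: [0.1, 0.6, 0.1]
finger_gap: 93.8
finger_force: 0.0
```

Call:
{"method": "jog_arm", "body": {"plan": [0, 0, 0, 0, 0, 0, 0, 0, 0, 0, 0, 0, 0, 0, 0, 0, 0, 0, 0, 0, 0, 0, 0, 0, 0, 0, 0, 0, 0, 0, 0, 0, 0, 0, 0, 0, 0, 0, 0, 0, 0, 0, 0, 0, 0, 0, 0, 0, 0, 0, 0, 0, 0, 0, 0, 0, 0, 0, 0, 0], "claw": 0, "force": 45}}

```text
clock: 3.9
eef_pos: [472.5, -165.0, 98.1]
eef_rot: [-3.142, 0.0, 1.487]
wrist_force: [0.0, 0.1, 0.5]
finger_gap: 17.3
finger_force: 0.0
```

Call:
{"method": "jog_arm", "body": {"plan": [0, 0, 0, 0, 0, 0, 0, 0, 0, 0, 0, 0, 0, 0, 0, 0, 0, 0, 0, 0, 0.0005, 0, 0, 0, 0.003, -0.0002, 0.0005, 0, 0, 0, 0.008, -0.0005, 0.0005, 0, 0, 0, 0.014, -0.001, 0.0005, 0, 0, 0, 0.02, -0.0014, 0.0005, 0, 0, 0]}}

```text
clock: 4.7
eef_pos: [493.2, -166.4, 98.6]
eef_rot: [3.142, 0.0, 1.487]
wrist_force: [0.0, -0.1, -2.8]
finger_gap: 13.2
finger_force: 45.0
```

Call:
{"method": "jog_arm", "body": {"plan": [0.006, -0.0005, 0, 0, 0, 0, 0.013, -0.001, 0, 0, 0, 0, 0.02, -0.0015, 0, 0, 0, 0, 0.027, -0.002, 0, 0, 0, 0, 0.034, -0.0025, 0, 0, 0, 0, 0.041, -0.003, 0, 0, 0, 0, 0.047, -0.0035, 0, 0, 0, 0, 0.053, -0.004, 0, 0, 0, 0, 0.058, -0.0044, 0, 0, 0, 0, 0.062, -0.0046, 0, 0, 0, 0, 0.0638, -0.0047, 0, 0, 0, 0, 0.0638, -0.0047, 0, 0, 0, 0, 0.0638, -0.0047, 0, 0, 0, 0]}}

```text
clock: 6.0
eef_pos: [556.3, -171.1, 98.6]
eef_rot: [-3.142, -0.0, 1.487]
wrist_force: [-0.2, 0.0, -2.2]
finger_gap: 13.3
finger_force: 45.0
```

```bash
cat > look.py <<'E'
from h import *
import sys
t=sys.argv[1];C=[]
for n in("top","scene"):
    p,d=camera(n);np.save(n+"_d.npy",d);np.save(n+"_p.npy",p)
    c=(p[90:310,380:500] if n=="top" else p[190:430,100:300])[:,:,::-1]
    C.append(cv2.resize(c,(int(c.shape[1]*580/c.shape[0]),580),interpolation=cv2.INTER_CUBIC))
o=np.clip(cv2.hconcat(C)*1.5,0,255).astype(np.uint8);cv2.imwrite(f"pics/{t}.png",o);print(o.shape,manip.read_state()['wrist_force'])
E
python3 look.py under
```

```text
(580, 799, 3) [ 1.02624713  0.55658455 -2.19461678]
```

View pics/under.png

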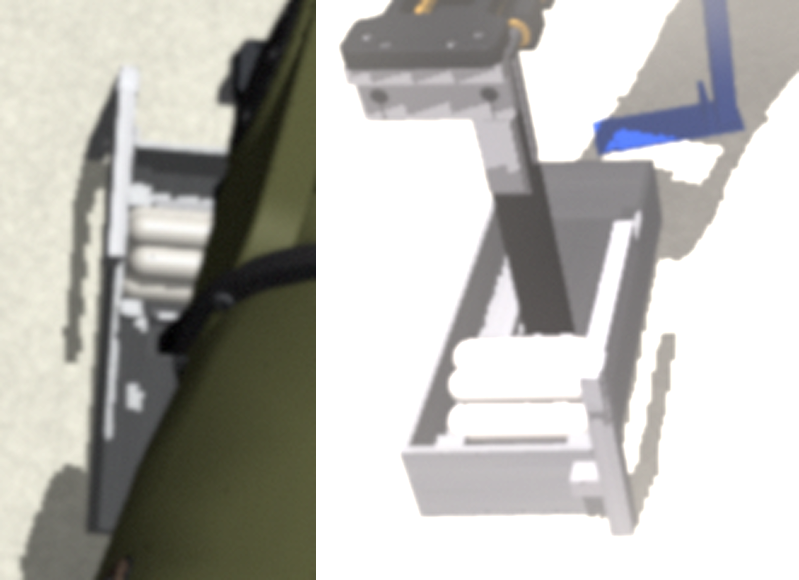

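Scoop is fully under the stack with no side load: the handle is against the near rod at (560,330) and the bed's middle is at x of about -3. Lifting.

Call:
{"method": "jog_arm", "body": {"plan": [0, 0, 0.001, 0, 0, 0, 0, 0, 0.0025, 0, 0, 0, 0, 0, 0.0045, 0, 0, 0, 0, 0, 0.007, 0, 0, 0, 0, 0, 0.0095, 0, 0, 0, 0, 0, 0.012, 0, 0, 0, 0, 0, 0.0155, 0, 0, 0, 0, 0, 0.019, 0, 0, 0, 0, 0, 0.023, 0, 0, 0, 0, 0, 0.027, 0, 0, 0, 0, 0, 0.0315, 0, 0, 0, 0, 0, 0.036, 0, 0, 0, 0, 0, 0.0405, 0, 0, 0, 0, 0, 0.045, 0, 0, 0, 0, 0, 0.049, 0, 0, 0, 0, 0, 0.0525, 0, 0, 0, 0, 0, 0.0555, 0, 0, 0, 0, 0, 0.058, 0, 0, 0, 0, 0, 0.0592, 0, 0, 0, 0, 0, 0.0595, 0, 0, 0]}}

```text
clock: 8.1
eef_pos: [556.4, -171.0, 158.2]
eef_rot: [3.142, -0.0, 1.487]
wrist_force: [0.1, -0.3, -5.1]
finger_gap: 13.4
finger_force: 45.0
```

Call:
{"method": "jog_arm", "body": {"plan": [0, 0, 0, 0, 0, 0, 0, 0, 0, 0, 0, 0, 0, 0, 0, 0, 0, 0, 0, 0, 0, 0, 0, 0]}}

```text
clock: 8.5
eef_pos: [556.3, -171.0, 158.1]
eef_rot: [-3.142, -0.0, 1.487]
wrist_force: [0.7, -0.2, -5.0]
finger_gap: 13.4
finger_force: 45.0
```

```bash
python3 look.py lifted; python3 - <<'E'
from h import *
W=pts("scene",np.load("scene_d.npy"));p=np.load("scene_p.npy").astype(int)
o=np.array([609.5,-175.1]);a=np.deg2rad(-4.8);R=np.array([[np.cos(a),-np.sin(a)],[np.sin(a),np.cos(a)]])
q=(W[...,:2]-o)@R;Z=W[...,2]
m=(abs(q[...,1])<42)&(q[...,0]>-45)&(q[...,0]<45)&(Z>60)&(Z<125)
for y in(-35,-15,0,15):
  mm=m&(abs(q[...,1]-y)<3); k=q[mm][:,0]
  print(y,[(int(b),round(Z[mm][abs(k-b)<3].max(),1)) for b in range(-42,45,6) if (abs(k-b)<3).any()])
E
```

```text
(580, 799, 3) [ 0.2560573  -0.69636581 -4.00219809]
-35 [(-12, np.float64(104.5)), (-6, np.float64(105.1)), (0, np.float64(101.0)), (6, np.float64(103.2)), (12, np.float64(104.8)), (18, np.float64(99.8)), (24, np.float64(86.2)), (30, np.float64(84.2))]
-15 [(-42, np.float64(88.7)), (-36, np.float64(89.9)), (-18, np.float64(103.7)), (-12, np.float64(106.3)), (-6, np.float64(105.9)), (0, np.float64(101.5)), (6, np.float64(105.7)), (12, np.float64(106.4)), (18, np.float64(103.6)), (24, np.float64(97.3)), (30, np.float64(84.0)), (36, np.float64(69.9)), (42, np.float64(69.0))]
0 [(-42, np.float64(89.6)), (-36, np.float64(88.2)), (-12, np.float64(105.8)), (-6, np.float64(106.4)), (0, np.float64(101.0)), (6, np.float64(105.5)), (12, np.float64(105.4)), (18, np.float64(104.5)), (24, np.float64(88.1)), (30, np.float64(86.7)), (36, np.float64(69.7)), (42, np.float64(67.6))]
15 [(-42, np.float64(88.7)), (-36, np.float64(89.0)), (-18, np.float64(102.8)), (-12, np.float64(106.5)), (-6, np.float64(105.9)), (0, np.float64(102.2)), (6, np.float64(106.0)), (12, np.float64(105.6)), (18, np.float64(104.8)), (24, np.float64(89.3)), (30, np.float64(86.1)), (36, np.float64(69.9)), (42, np.float64(68.9))]
```

View pics/lifted.png

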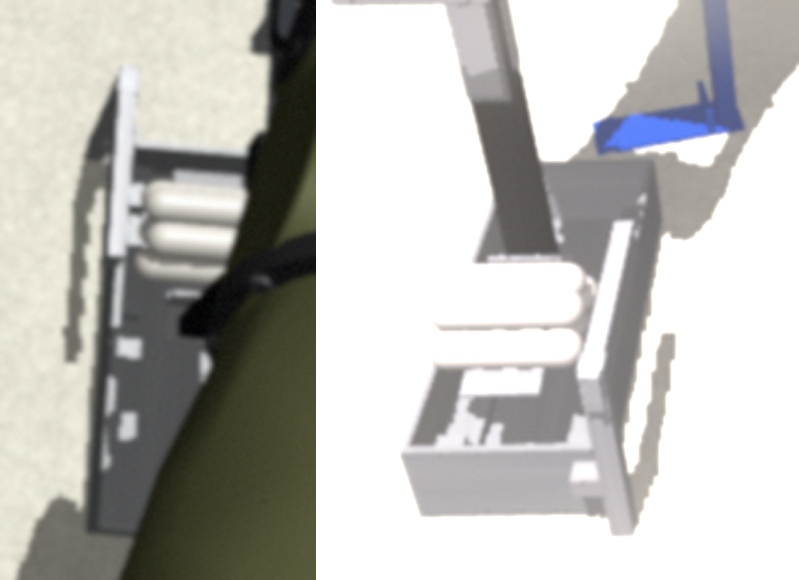

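Heaped and level: the upper rods' tops are at 106 and the lower rods' at about 88, with the bar's underside at 95. I'll sweep +y beneath the bar.

Call:
{"method": "jog_arm", "body": {"plan": [0.0001, 0.001, 0, 0, 0, 0, 0.0003, 0.003, 0, 0, 0, 0, 0.0005, 0.006, 0, 0, 0, 0, 0.0008, 0.009, 0, 0, 0, 0, 0.001, 0.012, 0, 0, 0, 0, 0.0013, 0.015, 0, 0, 0, 0, 0.0015, 0.018, 0, 0, 0, 0, 0.0018, 0.021, 0, 0, 0, 0, 0.002, 0.024, 0, 0, 0, 0, 0.0023, 0.027, 0, 0, 0, 0, 0.0025, 0.03, 0, 0, 0, 0, 0.0028, 0.033, 0, 0, 0, 0, 0.003, 0.036, 0, 0, 0, 0, 0.0033, 0.039, 0, 0, 0, 0, 0.0035, 0.042, 0, 0, 0, 0, 0.0038, 0.045, 0, 0, 0, 0, 0.004, 0.048, 0, 0, 0, 0, 0.0043, 0.051, 0, 0, 0, 0, 0.0045, 0.054, 0, 0, 0, 0, 0.0048, 0.057, 0, 0, 0, 0]}}

```text
clock: 10.6
eef_pos: [561.3, -113.8, 158.3]
eef_rot: [3.141, -0.0, 1.487]
wrist_force: [0.2, 0.8, -2.9]
finger_gap: 13.5
finger_force: 45.0
```

Call:
{"method": "jog_arm", "body": {"plan": [0.0003, 0.003, 0, 0, 0, 0, 0.0005, 0.006, 0, 0, 0, 0, 0.0008, 0.009, 0, 0, 0, 0, 0.001, 0.012, 0, 0, 0, 0, 0.0013, 0.015, 0, 0, 0, 0, 0.0015, 0.018, 0, 0, 0, 0, 0.0018, 0.021, 0, 0, 0, 0, 0.002, 0.024, 0, 0, 0, 0, 0.0023, 0.027, 0, 0, 0, 0, 0.0025, 0.03, 0, 0, 0, 0, 0.0028, 0.033, 0, 0, 0, 0, 0.003, 0.036, 0, 0, 0, 0, 0.0033, 0.039, 0, 0, 0, 0, 0.0035, 0.042, 0, 0, 0, 0, 0.0038, 0.045, 0, 0, 0, 0, 0.0042, 0.05, 0, 0, 0, 0, 0.0046, 0.055, 0, 0, 0, 0, 0.005, 0.06, 0, 0, 0, 0, 0.0053, 0.063, 0, 0, 0, 0, 0.0053, 0.063, 0, 0, 0, 0]}}

```text
clock: 12.6
eef_pos: [566.5, -50.6, 158.2]
eef_rot: [3.142, -0.0, 1.488]
wrist_force: [-0.2, 0.2, -3.4]
finger_gap: 13.4
finger_force: 45.0
```

```bash
python3 look.py swept
```

```text
(580, 799, 3) [-0.61401375 -0.22762984 -3.65030189]
```

View pics/swept.png

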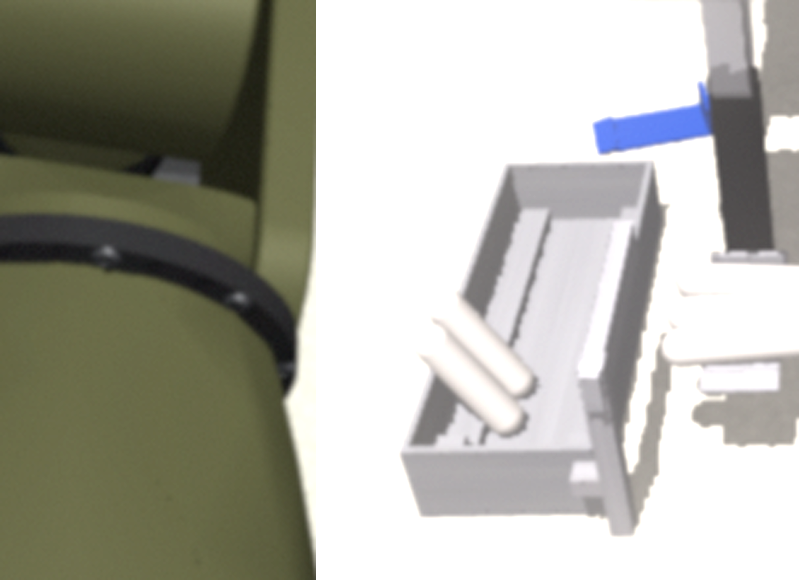

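The two upper rods at (475,375) and (490,345) lean in the trough, and three remain in the scoop, level. I'll check their centres.

```bash
python3 - <<'E'
from h import *
W=pts("scene",np.load("scene_d.npy"));p=np.load("scene_p.npy").astype(int)
o=np.array([609.5,-175.1]);a=np.deg2rad(-4.8);R=np.array([[np.cos(a),-np.sin(a)],[np.sin(a),np.cos(a)]])
q=(W[...,:2]-o)@R;Z=W[...,2]
hsv=cv2.cvtColor(p.astype(np.uint8),cv2.COLOR_RGB2HSV)
m=(abs(q[...,1])<60)&(q[...,0]>-100)&(q[...,0]<62)&(Z>17)&(Z<110)&(p.min(2)>140)&(np.arange(640)<236)&(np.arange(480)[:,None]<375)
k,l,s,c=cv2.connectedComponentsWithStats(m.astype(np.uint8))
for i in range(1,k):
    if s[i,4]>60:
        r=l==i;print(s[i],q[r].min(0).round(),q[r].max(0).round(),q[r].mean(0).round(),Z[r].min().round(),Z[r].max().round(),Z[r].mean().round(1))
d=(q[...,0]>40)&0
m2=(q[...,1]>70)&(q[...,1]<165)&(q[...,0]>-40)&(q[...,0]<45)&(Z>55)&(Z<130)
for y in(95,115,135):
  mm=m2&(abs(q[...,1]-y)<3);kx=q[mm][:,0];print(y,[(b,round(Z[mm][abs(kx-b)<3].max(),1)) for b in range(-40,45,6) if (abs(kx-b)<3).any()])
E
```

```text
[ 135  288   54   87 1503] [-99. -51.] [62. -4.] [ -1. -29.] 17.0 79.0 51.3
[181 369  33   6  85] [28.  9.] [62. 48.] [50. 32.] 23.0 54.0 41.9
95 [(-34, np.float64(87.9)), (-28, np.float64(89.8)), (-22, np.float64(88.0)), (-16, np.float64(83.6)), (-10, np.float64(87.1)), (-4, np.float64(88.9)), (2, np.float64(88.8)), (8, np.float64(86.6)), (14, np.float64(87.7)), (20, np.float64(88.5)), (26, np.float64(88.5)), (32, np.float64(85.8))]
115 [(-40, np.float64(89.1)), (-34, np.float64(87.4)), (-28, np.float64(89.3)), (-22, np.float64(88.8)), (-16, np.float64(84.1)), (-10, np.float64(87.0)), (-4, np.float64(88.8)), (2, np.float64(89.3)), (8, np.float64(85.0)), (14, np.float64(88.1)), (20, np.float64(88.8)), (26, np.float64(87.6)), (32, np.float64(82.4)), (38, np.float64(70.1)), (44, np.float64(69.2))]
135 [(-40, np.float64(89.8)), (-34, np.float64(89.6)), (-28, np.float64(88.7)), (-22, np.float64(89.4)), (-16, np.float64(87.0)), (-10, np.float64(88.1)), (-4, np.float64(90.1)), (2, np.float64(88.4)), (8, np.float64(85.5)), (14, np.float64(89.7)), (20, np.float64(89.5)), (26, np.float64(86.6)), (32, np.float64(71.8)), (38, np.float64(70.2)), (44, np.float64(69.0))]
```

The leaning rods' centres come out at about y -27, z 42, inside the trough and below 60. The lower layer is level, with its tops at 88–90. I'll carry it to the pan with gentle acceleration.

Call:
{"method": "jog_arm", "body": {"plan": [0, 0, 0.002, 0, 0, 0, 0, 0, 0.005, 0, 0, 0, 0, 0, 0.009, 0, 0, 0, 0, 0, 0.013, 0, 0, 0, 0.0003, 0.001, 0.017, 0, 0, 0, 0.0008, 0.003, 0.021, 0, 0, 0, 0.0016, 0.006, 0.025, 0, 0, 0, 0.0027, 0.01, 0.029, 0, 0, 0, 0.004, 0.015, 0.033, 0, 0, 0, 0.0056, 0.021, 0.036, 0, 0, 0, 0.0075, 0.028, 0.038, 0, 0, 0, 0.0096, 0.036, 0.04, 0, 0, 0, 0.012, 0.045, 0.04, 0, 0, 0, 0.0147, 0.055, 0.04, 0, 0, 0, 0.0174, 0.065, 0.04, 0, 0, 0, 0.02, 0.075, 0.04, 0, 0, 0, 0.0227, 0.085, 0.04, 0, 0, 0, 0.0254, 0.095, 0.04, 0, 0, 0, 0.0281, 0.105, 0.04, 0, 0, 0, 0.0307, 0.115, 0.04, 0, 0, 0]}}

```text
clock: 14.7
eef_pos: [597.4, 64.8, 198.1]
eef_rot: [-3.142, 0.0, 1.487]
wrist_force: [-0.7, 0.4, -3.8]
finger_gap: 13.6
finger_force: 45.0
```

Call:
{"method": "jog_arm", "body": {"plan": [0.0027, 0.01, 0, 0, 0, 0, 0.0053, 0.02, 0, 0, 0, 0, 0.008, 0.03, 0, 0, 0, 0, 0.0107, 0.04, 0, 0, 0, 0, 0.0134, 0.05, 0, 0, 0, 0, 0.016, 0.06, 0, 0, 0, 0, 0.0187, 0.07, 0, 0, 0, 0, 0.0214, 0.08, 0, 0, 0, 0, 0.0241, 0.09, 0, 0, 0, 0, 0.0267, 0.1, 0, 0, 0, 0, 0.0294, 0.11, 0, 0, 0, 0, 0.0321, 0.12, 0, 0, 0, 0, 0.0348, 0.13, 0, 0, 0, 0, 0.0374, 0.14, 0, 0, 0, 0, 0.04, 0.15, 0, 0, 0, 0, 0.0425, 0.159, 0, 0, 0, 0, 0.0446, 0.167, 0, 0, 0, 0, 0.0465, 0.174, 0, 0, 0, 0, 0.0481, 0.18, 0, 0, 0, 0, 0.0495, 0.185, 0, 0, 0, 0]}}

```text
clock: 16.7
eef_pos: [646.8, 249.4, 198.1]
eef_rot: [-3.142, 0.0, 1.487]
wrist_force: [-0.9, -0.1, -3.2]
finger_gap: 13.5
finger_force: 45.0
```

Call:
{"method": "jog_arm", "body": {"plan": [0.001, 0.0035, 0, 0, 0, 0, 0.0015, 0.0055, 0, 0, 0, 0, 0.0018, 0.0067, 0, 0, 0, 0, 0.0018, 0.0067, -0.001, 0, 0, 0, 0.0018, 0.0067, -0.004, 0, 0, 0, 0.0018, 0.0067, -0.008, 0, 0, 0, 0.0018, 0.0067, -0.012, 0, 0, 0, 0.0018, 0.0067, -0.016, 0, 0, 0, 0.0018, 0.0067, -0.02, 0, 0, 0, 0.0018, 0.0067, -0.024, 0, 0, 0, 0.0018, 0.0067, -0.027, 0, 0, 0, 0.0018, 0.0067, -0.03, 0, 0, 0, 0.0018, 0.0067, -0.032, 0, 0, 0, 0.0018, 0.0067, -0.034, 0, 0, 0, 0.0018, 0.0067, -0.035, 0, 0, 0, 0.0018, 0.0067, -0.035, 0, 0, 0]}}

```text
clock: 18.3
eef_pos: [648.4, 255.6, 163.0]
eef_rot: [-3.141, 0.0, 1.487]
wrist_force: [0.1, 0.5, -3.3]
finger_gap: 13.6
finger_force: 45.0
```

```bash
python3 - <<'E'
from h import *
p,d=camera("scene");np.save("scene_d.npy",d)
c=p[190:450,380:640,::-1];cv2.imwrite("pics/pan1.png",cv2.resize(c,(580,580)))
W=pts("scene",d);Z=W[...,2];r=np.hypot(W[...,0]-691.4,W[...,1]-252)
m=(r>70)&(r<76);print("pan z",np.median(Z[m]))
for y in(225,245,265,285):
  mm=(abs(W[...,1]-y)<3)&(Z>60)&(Z<125)&(W[...,0]>655);k=W[...,0][mm]
  print(y,[(b,round(Z[mm][abs(k-b)<3].max(),1)) for b in range(660,768,6) if (abs(k-b)<3).any()])
E
```

```text
pan z 65.6575520895523
225 [(660, np.float64(66.3)), (666, np.float64(93.4)), (672, np.float64(94.6)), (678, np.float64(92.8)), (684, np.float64(84.8)), (690, np.float64(92.5)), (696, np.float64(93.3)), (702, np.float64(94.6)), (708, np.float64(91.8)), (714, np.float64(92.2)), (720, np.float64(94.0)), (726, np.float64(94.0)), (732, np.float64(88.7)), (738, np.float64(67.1)), (744, np.float64(67.8)), (750, np.float64(67.3)), (756, np.float64(67.8)), (762, np.float64(67.1))]
245 [(660, np.float64(93.9)), (666, np.float64(92.5)), (672, np.float64(94.4)), (678, np.float64(94.6)), (684, np.float64(91.0)), (690, np.float64(90.4)), (696, np.float64(94.3)), (702, np.float64(94.3)), (708, np.float64(90.4)), (714, np.float64(92.9)), (720, np.float64(93.7)), (726, np.float64(93.3)), (732, np.float64(87.6)), (738, np.float64(75.1)), (744, np.float64(74.0)), (750, np.float64(68.6)), (756, np.float64(67.8)), (762, np.float64(68.4))]
265 [(660, np.float64(115.8)), (666, np.float64(95.0)), (672, np.float64(92.9)), (678, np.float64(94.6)), (684, np.float64(93.2)), (690, np.float64(89.2)), (696, np.float64(94.1)), (702, np.float64(94.2)), (708, np.float64(91.1)), (714, np.float64(93.1)), (720, np.float64(93.8)), (726, np.float64(93.6)), (732, np.float64(87.1)), (738, np.float64(76.4)), (744, np.float64(75.2)), (750, np.float64(68.3)), (756, np.float64(67.6)), (762, np.float64(68.2))]
285 [(672, np.float64(92.6)), (678, np.float64(93.8)), (684, np.float64(94.4)), (690, np.float64(91.0)), (696, np.float64(93.0)), (702, np.float64(94.2)), (708, np.float64(91.7)), (714, np.float64(91.7)), (720, np.float64(92.8)), (726, np.float64(91.1)), (732, np.float64(67.9)), (738, np.float64(68.1)), (744, np.float64(67.0)), (750, np.float64(67.5)), (756, np.float64(67.5)), (762, np.float64(67.0))]
```

View pics/pan1.png

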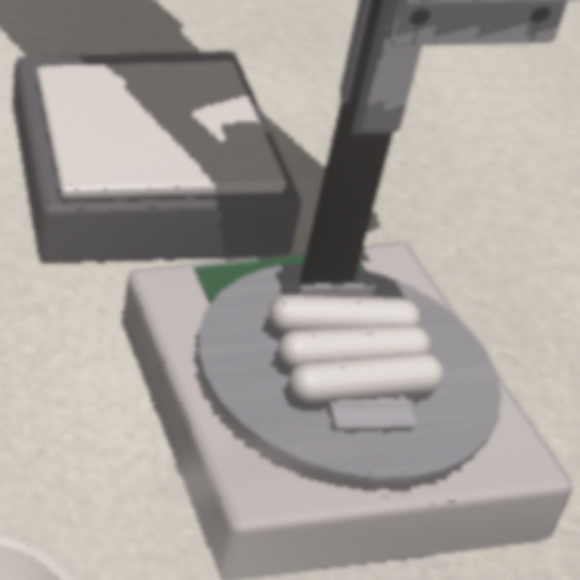

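Three rods level in the bed (365,345), centred over the pan. Underside is about 5 mm above it, so I'll lower slowly until contact.

Call:
{"method": "jog_arm", "body": {"plan": [0, 0, -0.001, 0, 0, 0, 0, 0, -0.002, 0, 0, 0, 0, 0, -0.003, 0, 0, 0, 0, 0, -0.0035, 0, 0, 0, 0, 0, -0.004, 0, 0, 0, 0, 0, -0.0045, 0, 0, 0, 0, 0, -0.0047, 0, 0, 0, 0, 0, -0.0047, 0, 0, 0]}}

```text
clock: 19.15
eef_pos: [648.5, 255.7, 158.5]
eef_rot: [3.141, -0.0, 1.487]
wrist_force: [0.3, -0.1, -2.2]
finger_gap: 13.1
finger_force: 45.0
```

Call:
{"method": "jog_arm", "body": {"plan": [0, 0, -0.0002, 0, 0, 0, 0, 0, -0.0004, 0, 0, 0, 0, 0, -0.0004, 0, 0, 0, 0, 0, -0.0004, 0, 0, 0]}}

```text
clock: 19.55
eef_pos: [648.5, 255.7, 158.3]
eef_rot: [3.141, -0.0, 1.487]
wrist_force: [-1.6, 0.5, -0.1]
finger_gap: 13.3
finger_force: 45.0
```

Call:
{"method": "jog_arm", "body": {"plan": [0, 0, -0.0002, 0, 0, 0, 0, 0, -0.0004, 0, 0, 0, 0, 0, -0.0004, 0, 0, 0, 0, 0, -0.0004, 0, 0, 0]}}

```text
clock: 19.95
eef_pos: [648.5, 255.7, 158.1]
eef_rot: [3.141, -0.0, 1.487]
wrist_force: [-4.7, 0.1, 6.1]
finger_gap: 13.6
finger_force: 45.0
```

Contact made. I'll back off slightly and release.

Call:
{"method": "jog_arm", "body": {"plan": [0, 0, 0.0002, 0, 0, 0, 0, 0, 0.0004, 0, 0, 0, 0, 0, 0.0004, 0, 0, 0], "force": 10}}

```text
clock: 20.25
eef_pos: [648.5, 255.7, 158.1]
eef_rot: [3.141, -0.0, 1.487]
wrist_force: [-2.4, 1.2, 2.7]
finger_gap: 13.7
finger_force: 10.0
```

Call:
{"method": "jog_arm", "body": {"plan": [0, 0, 0, 0, 0, 0, 0, 0, 0, 0, 0, 0, 0, 0, 0, 0, 0, 0, 0, 0, 0, 0, 0, 0, 0, 0, 0, 0, 0, 0, 0, 0, 0, 0, 0, 0, 0, 0, 0, 0, 0, 0, 0, 0, 0, 0, 0, 0], "claw": 0.05}}

```text
clock: 21.05
eef_pos: [648.5, 255.7, 158.1]
eef_rot: [-3.142, -0.0, 1.487]
wrist_force: [-0.2, 0.0, 0.4]
finger_gap: 49.8
finger_force: 0.0
```

Call:
{"method": "jog_arm", "body": {"plan": [0, 0, 0.005, 0, 0, 0, 0, 0, 0.015, 0, 0, 0, 0, 0, 0.03, 0, 0, 0, 0, 0, 0.045, 0, 0, 0, 0, 0, 0.06, 0, 0, 0, 0, 0, 0.08, 0, 0, 0, 0, 0, 0.1, 0, 0, 0, -0.01, 0, 0.12, 0, 0, 0, -0.03, 0, 0.14, 0, 0, 0, -0.06, 0, 0.15, 0, 0, 0, -0.1, 0, 0.15, 0, 0, 0, -0.12, 0, 0.15, 0, 0, 0, -0.12, 0, 0.15, 0, 0, 0, -0.12, 0, 0.15, 0, 0, 0]}}

```text
clock: 22.45
eef_pos: [528.2, 255.7, 309.4]
eef_rot: [3.14, -0.001, 1.487]
wrist_force: [-0.5, -0.2, 0.3]
finger_gap: 49.7
finger_force: 0.0
```

```bash
python3 - <<'E'
from h import *
p,d=camera("scene")
c=p[190:450,100:640,::-1];cv2.imwrite("pics/end.png",np.clip(cv2.resize(c,(800,385))*1.2,0,255).astype(np.uint8))
W=pts("scene",d);Z=W[...,2]
m=(Z>155)&(Z<205)&(abs(W[...,0]-648)<20)&(abs(W[...,1]-255)<25);q=W[m];print("handle",len(q),q.min(0).round(),q.max(0).round())
for y in(225,255,285):
  mm=(abs(W[...,1]-y)<3)&(Z>60)&(Z<105)&(W[...,0]>660);k=W[...,0][mm]
  print(y,[(b,round(float(Z[mm][abs(k-b)<3].max()),1)) for b in range(660,744,6) if (abs(k-b)<3).any()])
E
```

```text
handle 904 [640. 242. 155.] [658. 269. 198.]
225 [(666, 88.2), (672, 90.3), (678, 90.7), (684, 83.6), (696, 89.7), (702, 88.7), (708, 86.4), (714, 87.6), (720, 89.0), (726, 89.6), (732, 86.1), (738, 67.4)]
255 [(660, 88.2), (666, 89.0), (672, 89.2), (678, 89.8), (684, 87.3), (696, 88.4), (702, 89.7), (708, 88.2), (714, 88.1), (720, 89.5), (726, 89.1), (732, 85.1), (738, 71.3)]
285 [(678, 89.6), (684, 89.1), (690, 85.6), (696, 87.4), (702, 89.2), (708, 88.0), (714, 87.4), (720, 87.6), (726, 87.7), (732, 79.4), (738, 67.5)]
```

View pics/end.png

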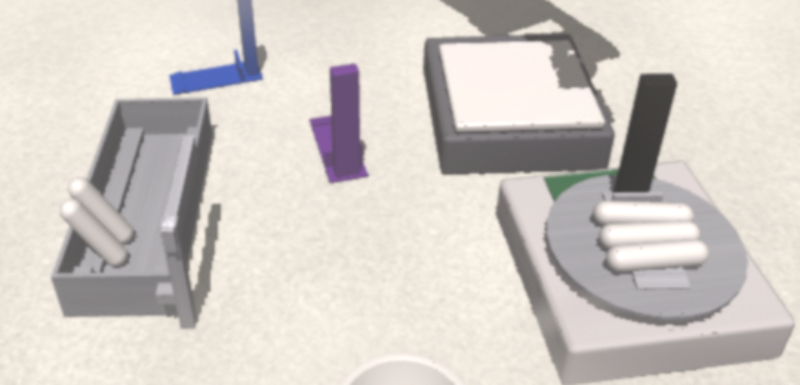

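The scoop stands upright in the middle of the pan (650,130) with three level rods, and the two upper rods lie in the trough (95,220). The arm is clear.

```bash
python3 -c "
from cell import manip
print(manip.sign_off())"
```

```text
the job is handed in; nothing more can be done
None
```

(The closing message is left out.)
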